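# Load the guarded test box and start it

## Task

Push the board that carries the finned heat sink along the bench with your fingertips and through the hanging flap of the test box until the whole board is inside; then draw the fingers back out so that the flap falls shut behind it. Once the flap is shut, press the round start button on top of the box all the way down and let go. Only push the board, never lift or tip it, and leave the other things on the bench where they are.

Things in the scene. Friction and masses are not known exactly. Their poses are not given: they have to be found in the camera images.
- testbox: Fixed grey sheet-steel test box standing on the bench, no floor; 180 mm deep (its x), 210 wide (its y), 80 high, walls 4 mm; front of its roof clear plastic, rear grey. Origin at the centre of its underside, on the bench. Its +x points from front to back, the way things go in; +y to the left of one facing its front; z up. Inside, free space runs to x = +86 mm.
- doorway (a point): Middle of the doorway at bench level, x = -88 mm, y = 0, z = 0 in the box's frame, axes as the box. The doorway in the box's front face is 160 mm wide (80 mm either side of this point) and open from the bench up to 74 mm, closed by the hanging flap just behind it.
- flap (a joint): Angle of the flap, rad: 0 hanging shut, growing as its lower edge swings into the box, at most 1.35. An aluminium plate 156 mm wide, 50 high, 2.5 thick, 60 g, hinged freely along its top at x = -83 mm, z = 73 mm in the box's frame; shut, it ends 22 mm above the bench. It opens only inwards, yields to a light push, and falls shut by its weight within about a second when nothing holds it.
- flap_edge (a point): Middle of the flap's lower edge; when shut it is at x = -83 mm, y = 0, z = 22 mm in the box's frame.
- carrier: Loose pale board 120 mm long (its x), 76 wide (its y), 5 thick, about 0.3 kg in all; on its front half (x -2 to +58 mm) an aluminium heat sink 70 wide with upright fins, top 44 mm above the bench. Along its rear edge (x -60 to -52 mm) a lip to push on, top 18 mm above the bench. Origin at the centre of its underside. It lies before the doorway, front (+x) roughly towards it, off to one side and turned.
- start_top (a point): Centre of the top face of the start button, a grey round spring button 28 mm across in a black housing, fixed somewhere along the grey rear part of the box's roof. It is pressed straight down.
- start (a joint): How far the start button is pressed, m: 0 released, 0.006 fully down, which takes 5 N; it springs back.
- capacitor: Bystander: upright black capacitor can, 35 mm across, 50 mm high; origin at its underside.
- transformer: Bystander: small transformer, 50 x 54 x 44 mm; origin at its underside.
- small_sink: Bystander: small finned heat sink, 24 x 26 x 18 mm; origin at its underside.
- spool: Bystander: spool of copper wire, 44 mm across, 30 mm high; origin at its underside.
- pot_board: Bystander: small circuit board with parts, 85 x 50 mm, 20 mm high; origin at its underside.
- knife: Bystander: flat trimming knife lying on the bench, 150 x 18 x 12 mm; origin under the middle of its handle.
- flux_tub: Bystander: open green tub, 60 mm across, 35 mm high; origin at its underside.

How it is judged:
By the outcome, as a careful person would: the job done as asked, in the order asked, and still so for the second after the job is handed in, with the robot touching nothing.
It also fails if it takes over 58 s, if anything falls off the work surface, if the arm or the gripper's body presses on something with over 40 N, if the wrist force passes 120 N, or if a joint passes its speed limit or range.

## Robot

A 6-joint arm with a two-finger parallel gripper is mounted at the origin on the work surface. World frame = base frame: x ahead of the robot, y to its left, z up, the work surface at z = 0. Lengths are in mm, angles in degrees, forces in N, time in s.
With the tool pointing down it reaches from about 350 to 975 mm from the base axis. Payload 4.9 kg.
Tool frame: the origin (TCP) lies where the fingers leave the gripper's body, on its centre line; the fingertips stand 73 mm ahead of it and the grasp point (between the pads) lies 54 mm ahead of it; z points along the fingers, x is the direction in which the jaws open and shut, and the axes are right-handed (so a half turn about z gives the same grasp; the last joint's range is limited). The gripper opens to 85 mm and grips with 20 to 120 N. Pads are 22 mm wide; open, the fingers measure 114 mm over their backs; the gripper's body (76 mm by 85 mm) begins 54 mm behind the grasp point. The pads swing forward as they close: fully open they stand 13 mm farther back than shut.
Start: joints at [65.031, 3.019, 92.412, -0, 84.569, -6.818], TCP at [194.694, 593.882, 303.904] pointing down, gripper open.
Joint ranges: [-172.51, 172.51], [-57.92, 126.97], [3.15, 148.05], [-58.71, 238.71], [5.1, 150.11], [-179.66, 179.66]. Speed limits (degrees/s): [147.25, 147.25, 180, 180, 180, 180].

## Interface

Orientations are given as [roll, pitch, yaw] about the fixed x, y, z axes, in that order (R = Rz(yaw) Ry(pitch) Rx(roll)).
In Python, from bench import manip gives the robot as it stands.
- The arm moves only by the shell command python3 -m creep 'ROWS' [OPENING] [FORCE]. ROWS is JSON, one flat list of numbers, 4 for each row, row after row: the shift along the tool's x, y, z in cm, then the turn about the tool's z in rad. A call has 1 to 12 rows; each row is the pose to reach, as a shift and turn from the pose measured when the call began, along the tool's axes at that moment; what a row does not reach only later rows make up. A row lasts 1/10 s, in which the tool goes at most 50 mm and 8.59 degrees, less where a joint would pass 70% of its speed; a pose out of reach is approached as far as the arm can. A call with a gripper value outside its range is refused whole. OPENING is the finger opening in cm, from 0 to 8.54, set as the call begins (- or left out, the last holds). The fingers move at their own pace and stop on an object; FORCE is the grip in N (left out, the last holds). Time passes only in rows, so rows that repeat a pose let the fingers close. It gives the time, the measured TCP pose, the force and the opening at its end, in the units of the state.
- manip.state(): the state, without advancing time (a new reading comes with each control period).
- manip.capture(name): name is "side" or "top"; returns a dict with "img" (400x640x3 uint8, red, green, blue), "fx", "fy", "cx", "cy" (pixels), "k1" (the pictures are not rectified: a ray, as slopes to the right and down, at radius r is drawn at 1 + k1 r^2 times it, then the intrinsics apply), "view" (4x4, takes a point from world to camera coordinates). Camera axes: x right, y down, z forward; pixel columns grow to the right and rows downward; lengths in mm; the calibration is good to about 2 mm. A picture is of the moment at which its call begins. There is no depth.
- manip.finish_job(): hands the job in, once; it reports no verdict.
The state is a dict: "clock": time; "qpos": joint angles; "joint_vel": joint speeds; "tau": joint torques, N m; "tcp_pos": TCP position; "tool_rot": TCP orientation; "wrist_force": force on the tool from outside, world axes, zero at the start; "moment": the same for the moment, N m; "gripper_width": finger opening in mm.
Only numpy, scipy, OpenCV 4.12 (cv2) and the standard library are available. Lean on these libraries where they do the work, as an engineer would, in place of code of your own. Each camera call takes 0.05 s, during which the arm holds its last target. There are 200 camera calls.

## Working session

There is one attempt and no reset: what is moved stays moved. The work goes in short steps, Python scripts to look and compute and a shell command to move; the robot and the scene stay as the last step left them, time stands still between calls to the robot, and variables do not carry over. Pictures are saved under pics/ and viewed, about 8 in all and at most 12, crops included, and the job is handed in when it is done.

```bash
mkdir -p pics; ls
python3 - <<'E'
from bench import manip
import cv2, numpy as np
for n in ("top","side"):
    c=manip.capture(n); cv2.imwrite(f"pics/{n}0.png",c["img"][:,:,::-1])
    print(n,c["fx"],c["fy"],c["cx"],c["cy"],c["k1"],np.round(c["view"],4).tolist())
s=manip.state();print(s)
E
```

```text
pics
top 424.5209585970217 424.5209585970217 315.8315202372891 201.98747446644936 -0.053838598864000976 [[0.0179, -0.9997, -0.0194, 74.9214], [-0.9929, -0.0155, -0.1181, 591.3924], [0.1178, 0.0214, -0.9928, 1028.518], [0.0, 0.0, 0.0, 1.0]]
side 367.3818934066527 367.3818934066527 316.7790477823043 198.5738252110224 0.016600148550770837 [[0.9998, -0.0177, -0.0032, -553.8357], [-0.0149, -0.717, -0.6969, 93.382], [0.01, 0.6968, -0.7171, 703.5857], [0.0, 0.0, 0.0, 1.0]]
{'clock': 0.1, 'qpos': array([ 6.50298912e+01,  3.05438191e+00,  9.24852535e+01, -1.82215884e-03,
        8.45680004e+01, -6.81869185e+00]), 'joint_vel': array([ 0.04035528, -0.03113348, -0.19714072, -0.09516765,  0.13789326,
        0.07049678]), 'tau': array([ 3.04148052e-04, -3.94899952e+01, -3.71365142e+01, -1.63020295e-04,
        3.91631547e-03,  5.49244277e-06]), 'tcp_pos': array([194.53279106, 593.4990853 , 302.76529994]), 'tool_rot': array([-1.79989021e+02,  1.07089866e-01,  7.18487675e+01]), 'wrist_force': array([ 0.13003162, -0.22452418,  1.00387228]), 'moment': array([-0.03194224, -0.03835506,  0.02565652]), 'gripper_width': 85.31030948351027}
```

View pics/top0.png

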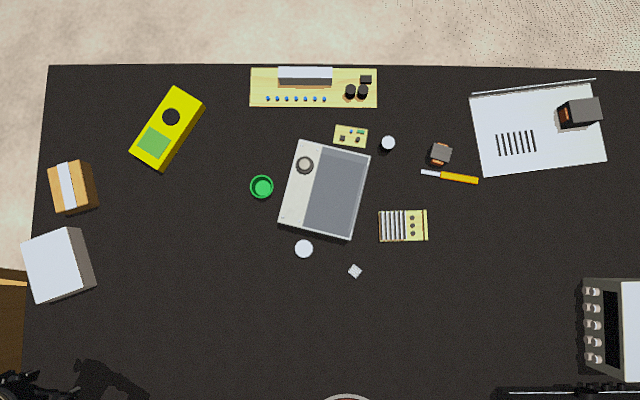

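View pics/side0.png

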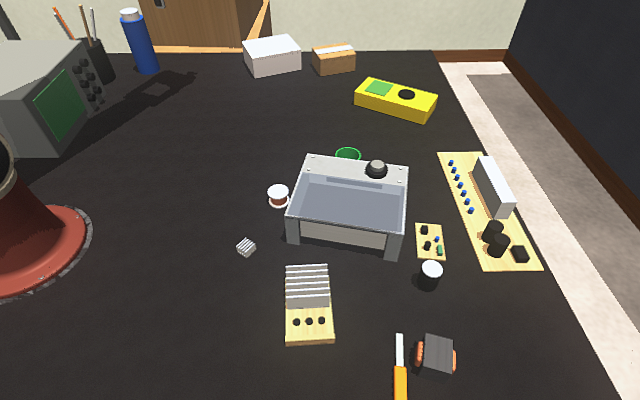

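The top view shows the box at about (325,190), its doorway facing right (world -y). The button is at (304,165) and the carrier at (403,226), with its fins towards the box. Spool (304,248), small sink (355,270), pot board (350,136), capacitor (388,143), transformer (440,152) and knife (450,177) stand around them.

```bash
cat > h.py <<'E'
import numpy as np, cv2
from bench import manip
def rays(c,px):
    px=np.atleast_2d(np.array(px,float)); k=c["k1"]
    K=np.array([[c["fx"],0,c["cx"]],[0,c["fy"],c["cy"]],[0,0,1]])
    n=cv2.undistortPoints(px[:,None],K,np.array([k,0,0,0.]))[:,0]
    V=np.array(c["view"]);R=V[:3,:3];o=-R.T@V[:3,3]
    return o,np.c_[n,np.ones(len(n))]@R
def onz(c,px,z):
    o,d=rays(c,px); return o+d*((z-o[2])/d[:,2:])
def proj(c,P):
    V=np.array(c["view"]);q=np.atleast_2d(P)@V[:3,:3].T+V[:3,3]
    n=q[:,:2]/q[:,2:]; r=(n**2).sum(1,keepdims=True); n=n*(1+c["k1"]*r)
    return n*[c["fx"],c["fy"]]+[c["cx"],c["cy"]]
def board(c,z=5,roi=(372,198,440,255)):
    x0,y0,x1,y1=roi
    h=cv2.cvtColor(c["img"],cv2.COLOR_RGB2HSV)
    m=((h[:,:,2]>90)).astype(np.uint8); r=np.zeros_like(m); r[y0:y1,x0:x1]=m[y0:y1,x0:x1]
    return r
E
python3 - <<'E'
from h import *
c=manip.capture("top"); im=c["img"]
cv2.imwrite("pics/crop1.png",cv2.resize(im[125:265,270:450,::-1],None,fx=4.4,fy=4.2,interpolation=cv2.INTER_CUBIC)[:590])
h=cv2.cvtColor(im,cv2.COLOR_RGB2HSV)
m=board(c); cs,_=cv2.findContours(m,0,1); k=max(cs,key=cv2.contourArea); print("carrier",cv2.boxPoints(cv2.minAreaRect(k)).tolist())
# roof
g=((h[:,:,2]>80)&(h[:,:,1]<70)).astype(np.uint8); r=np.zeros_like(g); r[135:243,270:374]=g[135:243,270:374]
r=cv2.morphologyEx(r,3,np.ones((5,5)));r=cv2.morphologyEx(r,2,np.ones((5,5)))
k=max(cv2.findContours(r,0,1)[0],key=cv2.contourArea);print("roof",cv2.approxPolyDP(k,5,True)[:,0].tolist(),cv2.boxPoints(cv2.minAreaRect(k)).tolist())
E
```

```text
carrier [[377.8433532714844, 210.61277770996094], [426.9592590332031, 208.85862731933594], [428.0700988769531, 239.96180725097656], [378.9541931152344, 241.71595764160156]]
roof [[370, 155], [342, 149], [344, 138], [335, 146], [299, 139], [278, 222], [351, 239]] [[276.5294189453125, 221.8823699951172], [300.23529052734375, 127.05885314941406], [374.35296630859375, 145.58827209472656], [350.6470947265625, 240.4117889404297]]
```

View pics/crop1.png

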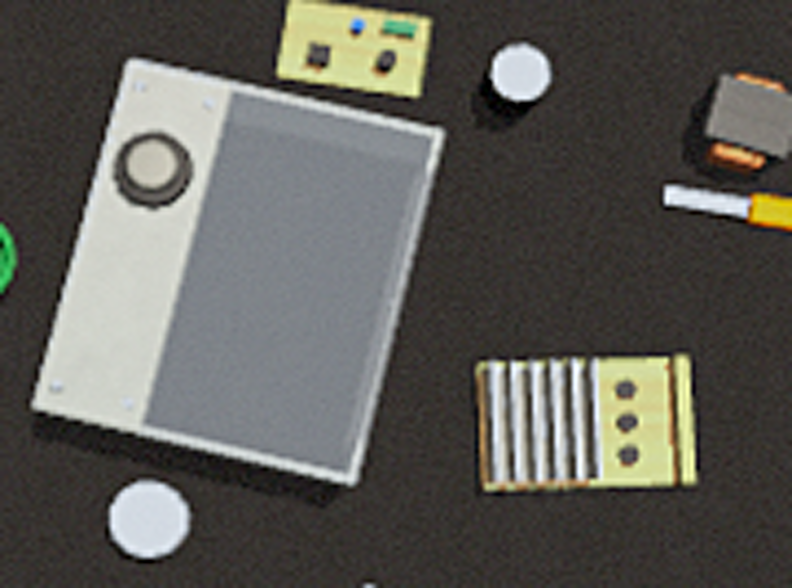

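```bash
cat >> h.py <<'E'
def boxframe(c):
    P=onz(c,[[299.1,138.8],[370.9,155.5],[350.7,240.5],[277.5,222.1]],80)[:,:2] # rearR frontR frontL rearL (image: top=+x world)
    return P
E
python3 - <<'E'
from h import *
c=manip.capture("top"); s=manip.capture("side")
P=boxframe(c); print(P.round(1), [round(float(np.linalg.norm(P[i]-P[i-1])),1) for i in range(4)])
ctr=P.mean(0); ix=(P[0]+P[3]-P[1]-P[2]); ix/=np.linalg.norm(ix)
print("ctr",ctr,"yaw",np.degrees(np.arctan2(ix[1],ix[0])))
iy=P[2]+P[3]-P[0]-P[1]; print("yaw from y",np.degrees(np.arctan2(iy[1],iy[0]))-90)
print("lip",onz(c,[[427.3,209.3],[428.2,240.5]],18).round(1).tolist(),"front",onz(c,[[378.6,210.7],[380.2,241.9]],5).round(1).tolist())
o1,d1=rays(c,[305,163.8]);o2,d2=rays(s,[376.3,166]);
A=np.c_[d1[0],-d2[0]];t=np.linalg.lstsq(A,o2-o1,rcond=None)[0];print("button",o1+t[0]*d1[0],o2+t[1]*d2[0])
cv2.imwrite("pics/side1.png",cv2.resize(s["img"][145:355,230:450,::-1],None,fx=2.8,fy=2.8,interpolation=cv2.INTER_CUBIC))
for n,p in (("cap",[388,143]),("knife tip",[421,173]),("spool",[304,248]),("ssink",[355,270])): print(n,onz(c,p,25).round(0))
E
```

```text
[[ 7.401e+02  1.277e+02]
 [ 7.007e+02 -4.800e+01]
 [ 4.940e+02 -6.000e-01]
 [ 5.349e+02  1.748e+02]] [210.5, 180.0, 212.1, 180.1]
ctr [617.42491678  63.46666713] yaw 77.12331635934306
yaw from y 77.07463866749458
lip [[577.9, -198.3, 18.0], [498.9, -199.7, 18.0]] front [[573.7, -76.2, 5.0], [493.9, -80.4, 5.0]]
button [674.27044808 111.03498177  97.02125876] [672.54668918 111.11850901  96.66241388]
cap [[747. -98.  25.]]
knife tip [[ 670. -182.   25.]]
spool [[475. 113.  25.]]
ssink [[423. -15.  25.]]
```

View pics/side1.png

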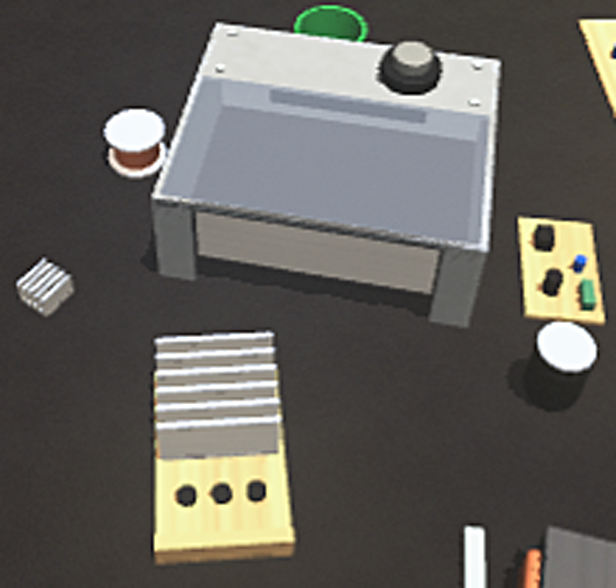

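```bash
python3 -m creep '[-59.3,47.6,0,-0.092,-59.3,47.6,0,-0.092,-59.3,47.6,0,-0.092,-59.3,47.6,0,-0.092,-59.3,47.6,0,-0.092,-59.3,47.6,0,-0.092,-59.3,47.6,0,-0.092,-59.3,47.6,0,-0.092,-59.3,47.6,0,-0.092,-59.3,47.6,0,-0.092,-59.3,47.6,0,-0.092,-59.3,47.6,0,-0.092]' 7.5
cat >> h.py <<'E'
C=np.array([617.4,63.5]);a=np.radians(77.1);I=np.array([np.cos(a),np.sin(a)]);J=np.array([-I[1],I[0]])
def w(bx,by): return C+bx*I+by*J
def tob(p): d=np.array(p)[...,:2]-C; return np.stack([d@I,d@J],-1)
def go(bx,by,z,yaw):
    s=manip.state(); p=s["tcp_pos"]; y=s["tool_rot"][2]; t=np.radians(y)
    d=np.r_[w(bx,by)-p[:2],z-p[2]]; r=np.array([[np.cos(t),np.sin(t)],[np.sin(t),-np.cos(t)]])@d[:2]
    dy=(y-yaw+180)%360-180
    print("t",round(s["clock"],2),"box",tob(p).round(1),"z",round(p[2],1),"yaw",round(y,2),"tilt",s["tool_rot"][:2].round(2),"w",round(s["gripper_width"],1),"F",s["wrist_force"].round(1),"q",s["qpos"].round(0))
    print("row cm,rad:",(r/10).round(2),round(-d[2]/10,2),round(np.radians(dy),4))
E
python3 -c "
from h import *
go(-212,111,150,77.1)"
```

```text
clock: 1.45
tcp_pos: [405.8, 30.2, 304.1]
tool_rot: [179.9, 0.0, 77.1]
wrist_force: [0.7, -0.3, -0.1]
gripper_width: 74.7
t 1.45 box [-79.7 198.8] z 304.1 yaw 77.1 tilt [1.7993e+02 3.0000e-02] w 74.7 F [ 0.7 -0.3 -0.1] q [ -6. -29. 120.  -0.  90. -83.]
row cm,rad: [-13.23   8.78] 15.41 0.0001
```

```bash
python3 -m creep '[-13.2,8.8,0,0,-13.2,8.8,0,0,-13.2,8.8,0,0,-13.2,8.8,0,0,-13.2,8.8,10,0,-13.2,8.8,15,0,-13.2,8.8,20,0,-13.2,8.8,23,0,-13.2,8.8,23.6,0,-13.2,8.8,23.8,0,-13.2,8.8,23.8,0,-13.2,8.8,23.8,0]'
python3 -c "
from h import *
go(-212,49,64,77.1)
c=manip.capture('side');cv2.imwrite('pics/s2.png',cv2.resize(c['img'][170:360,200:400,::-1],None,fx=3,fy=3))"
```

```text
clock: 2.65
tcp_pos: [462.5, -118.0, 66.6]
tool_rot: [179.9, 0.0, 77.1]
wrist_force: [0.0, -0.5, -0.2]
gripper_width: 75.5
t 2.65 box [-211.5  110.5] z 66.6 yaw 77.13 tilt [1.7992e+02 3.0000e-02] w 75.5 F [ 0.  -0.5 -0.2] q [ -23.   -1.  121.   -0.   60. -100.]
row cm,rad: [-0.05  6.15] 0.26 0.0005
```

View pics/s2.png

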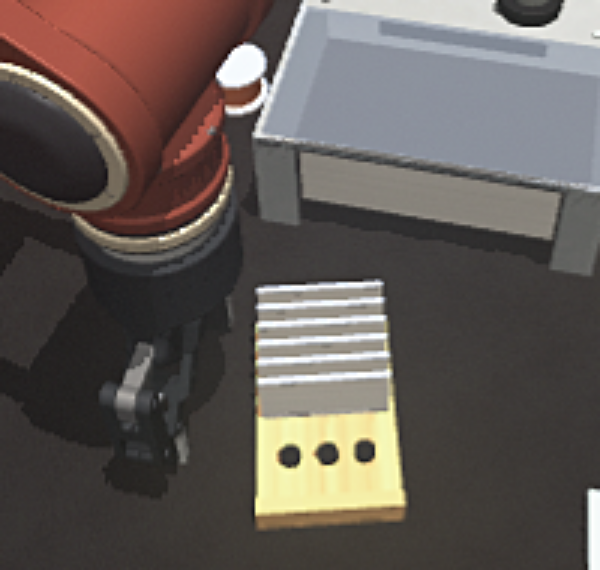

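```bash
python3 -m creep '[0,0,0.2,0,0,1,0.2,0,0,1.6,0.2,0,0,2.2,0.2,0,0,2.8,0.2,0,0,3.4,0.2,0,0,4.0,0.2,0,0,4.6,0.2,0,0,5.2,0.2,0,0,5.6,0.2,0,0,5.9,0.2,0,0,6.1,0.2,0]'
python3 -c "
from h import *
go(-212,49,64,77.1)
c=manip.capture('side');cv2.imwrite('pics/s3.png',cv2.resize(c['img'][170:360,200:450,::-1],None,fx=3,fy=3))"
```

```text
clock: 3.9
tcp_pos: [522.2, -131.9, 64.8]
tool_rot: [179.9, 0.0, 77.1]
wrist_force: [-2.0, 0.9, 0.1]
gripper_width: 75.1
t 3.9 box [-211.7   49.2] z 64.8 yaw 77.12 tilt [1.799e+02 4.000e-02] w 75.1 F [-2.   0.9  0.1] q [-22.   7. 113.  -0.  60. -99.]
row cm,rad: [-0.03  0.02] 0.08 0.0003
```

View pics/s3.png

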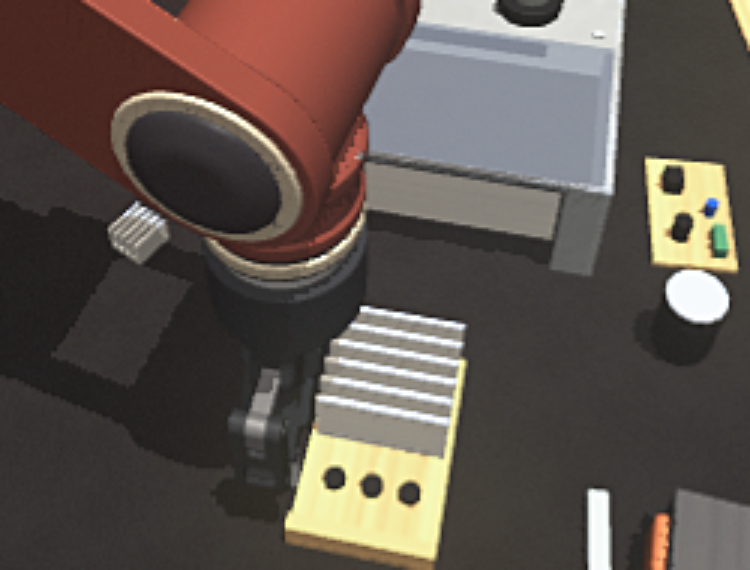

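```bash
python3 -m creep '[0,-1.5,0,0,0,-2,-1,0,0,-2,-5,0,0,-2,-8,0,-5,-2,-8,0,-10,-3,-8,0,-15,-4.9,-8,0,-15,-4.9,-8,0,-15,-4.9,-8,0]' 8.54
python3 -c "
from h import *
go(-357,0,66,77.1)
s=manip.capture('side'); print(tob(onz(s,[[295.7,345.7],[345.7,354.3]],18)))
c=manip.capture('top');cv2.imwrite('pics/t4.png',cv2.resize(c['img'][190:270,340:460,::-1],None,fx=5,fy=5,interpolation=cv2.INTER_CUBIC))"
```

```text
clock: 4.85
tcp_pos: [440.9, -268.5, 146.1]
tool_rot: [179.7, 0.1, 76.9]
wrist_force: [0.1, 0.3, -0.2]
gripper_width: 85.3
t 4.85 box [-363.    97.9] z 146.1 yaw 76.94 tilt [1.7974e+02 8.0000e-02] w 85.3 F [ 0.1  0.3 -0.2] q [ -40.   -3.  114.    0.   68. -117.]
row cm,rad: [0.63 9.79] 8.01 -0.0028
[[-284.50926281   36.0669585 ]
 [-281.6954045   -39.23184795]]
```

View pics/t4.png

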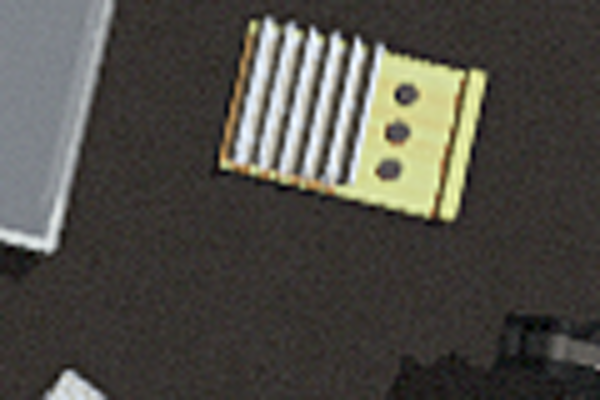

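```bash
python3 -m creep '[0.3,4,0,0,0.3,8,0,0,0.3,9.7,0,0,0.3,9.7,4,0,0.3,9.7,6.5,0,0.3,9.7,7.7,0,0.3,9.7,7.9,0,0.3,9.7,7.9,0,1,9.7,7.9,0,1.6,9.7,7.9,0,1.6,9.7,7.9,0]'
python3 -c "
from h import *
go(-240,-1,67,77.1)"
```

```text
clock: 6.05
tcp_pos: [540.7, -272.3, 68.0]
tool_rot: [179.7, 0.1, 77.2]
wrist_force: [-0.6, -0.5, 0.4]
gripper_width: 85.6
t 6.05 box [-3.444e+02 -2.000e-01] z 68.0 yaw 77.18 tilt [1.797e+02 7.000e-02] w 85.6 F [-0.6 -0.5  0.4] q [ -34.   15.  104.    0.   61. -111.]
row cm,rad: [10.44  0.1 ] 0.1 0.0015
```

```bash
python3 -m creep '[0.7,0,0.1,0,1.5,0,0.1,0,2.3,0,0.1,0,3.1,0,0.1,0,3.9,0,0.1,0,4.7,0,0.1,0,5.5,0,0.1,0,6.3,0,0.1,0,7.1,0,0.1,0,7.8,0,0.1,0,8.4,0,0.1,0,8.6,0,0.1,0]'
python3 -c "
from h import *
go(-160,0,67,77.1)
c=manip.capture('side');cv2.imwrite('pics/s5.png',cv2.resize(c['img'][150:350,210:450,::-1],None,fx=3,fy=3))"
```

```text
clock: 7.25
tcp_pos: [560.3, -188.1, 67.6]
tool_rot: [179.6, 0.1, 77.2]
wrist_force: [-1.1, -6.0, 4.8]
gripper_width: 85.3
t 7.25 box [-258.    -0.5] z 67.6 yaw 77.23 tilt [1.7964e+02 1.2000e-01] w 85.3 F [-1.1 -6.   4.8] q [ -26.   13.  106.   -0.   61. -103.]
row cm,rad: [ 9.8  -0.03] 0.06 0.0022
```

View pics/s5.png

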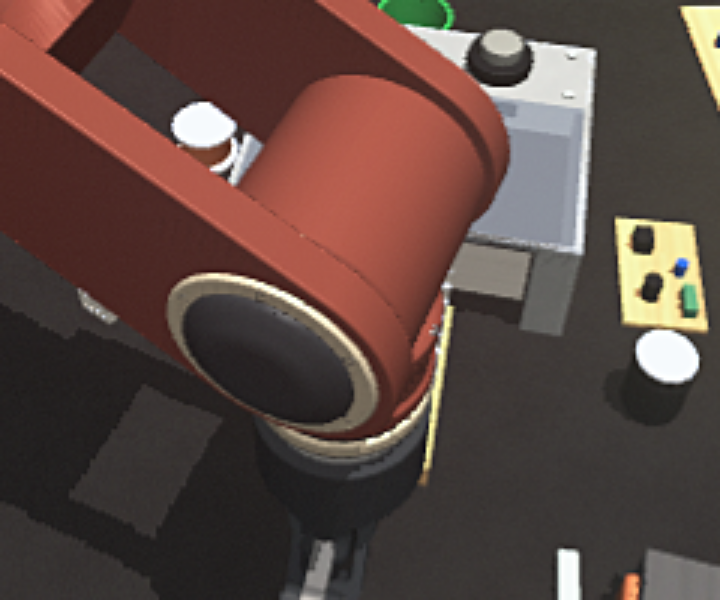

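```bash
python3 -c "
from h import *
s=manip.capture('side'); 
for z in (0,5,18): print(z,tob(onz(s,[[352.3,311],[351.8,307.5]],z)).round(1).tolist())
c=manip.capture('top');cv2.imwrite('pics/t6.png',cv2.resize(c['img'][130:270,310:450,::-1],None,fx=4.2,fy=4.2,interpolation=cv2.INTER_CUBIC))"
```

```text
0 [[-202.4, -39.1], [-196.3, -37.4]]
5 [[-205.0, -39.1], [-199.0, -37.5]]
18 [[-211.8, -39.2], [-205.9, -37.6]]
```

View pics/t6.png

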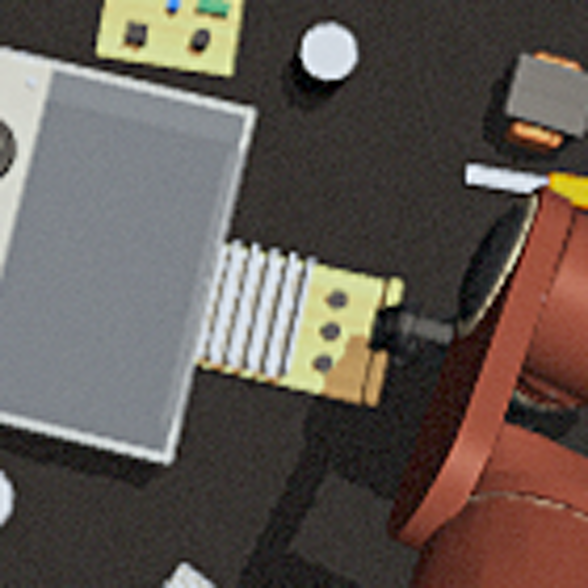

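```bash
python3 -c "
from h import *
c=manip.capture('top'); o=np.array([310,130])
p=np.array([[403,280],[378,405]])/4.2+o
print('lip',tob(onz(c,p,18)).round(1).tolist())
q=np.array([[372,325],[405,335],[455,340]])/4.2+o
for z in (20,45,66): print(z,tob(onz(c,q,z)).round(1).tolist())"
```

```text
lip [[-204.3, -38.6], [-206.1, 39.1]]
20 [[-191.7, -7.0], [-212.4, -5.8], [-242.4, -10.1]]
45 [[-188.1, -3.4], [-208.3, -2.2], [-237.6, -6.4]]
66 [[-185.0, -0.3], [-204.8, 0.8], [-233.5, -3.3]]
```

```bash
python3 -m creep '[0.8,0,0.05,0,1.7,0,0.05,0,2.6,0,0.05,0,3.5,0,0.05,0,4.4,0,0.05,0,5.3,0,0.05,0,6.2,0,0.05,0,7.1,0,0.05,0,8,0,0.05,0,8.9,0,0.05,0,9.7,0,0.05,0,10.2,0,0.05,0]'
python3 -c "
from h import *
go(-133,-1,67,77.1)
c=manip.capture('top');cv2.imwrite('pics/t7.png',cv2.resize(c['img'][130:270,290:430,::-1],None,fx=4.2,fy=4.2,interpolation=cv2.INTER_CUBIC))"
```

```text
clock: 8.65
tcp_pos: [582.6, -92.5, 68.0]
tool_rot: [179.6, 0.6, 77.3]
wrist_force: [-14.7, -40.5, 12.2]
gripper_width: 85.5
t 8.65 box [-159.9   -0.9] z 68.0 yaw 77.29 tilt [179.64   0.6 ] w 85.5 F [-14.7 -40.5  12.2] q [-16.  13. 106.  -1.  61. -93.]
row cm,rad: [2.69 0.02] 0.1 0.0033
```

View pics/t7.png

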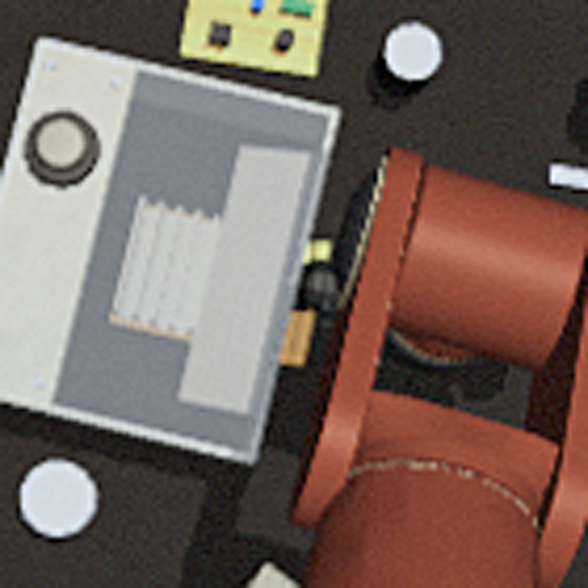

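```bash
python3 -m creep '[-0.5,0,0,0,-1.5,0,0,0,-1.5,0,0.3,0,-1.5,0,0.5,0,-1.5,0,0.5,0]'
python3 -c "
from h import *
go(-160,-1,62,77.1)
c=manip.capture('top'); p=np.array([[332,240],[307,367]])/4.2+[290,130]
print('lip',tob(onz(c,p,18)).round(1).tolist())"
```

```text
clock: 9.2
tcp_pos: [578.5, -106.6, 61.9]
tool_rot: [179.8, 0.5, 77.3]
wrist_force: [-0.1, 0.4, -0.5]
gripper_width: 85.3
t 9.2 box [-1.745e+02 -1.000e-01] z 61.9 yaw 77.26 tilt [179.76   0.54] w 85.3 F [-0.1  0.4 -0.5] q [-18.  13. 106.  -1.  60. -94.]
row cm,rad: [1.45 0.1 ] -0.01 0.0028
lip [[-107.4, -40.1], [-110.3, 39.0]]
```

```bash
python3 -m creep '[0.6,0,0.1,0,1.2,0,0.1,0,1.5,0,0.1,0,1.7,0,0.1,0,1.8,0,0.1,0]'
python3 -c "
from h import *
go(-133,-1,62,77.1)"
```

```text
clock: 9.75
tcp_pos: [582.1, -91.8, 61.4]
tool_rot: [179.8, 0.9, 77.4]
wrist_force: [-7.8, -18.4, 2.5]
gripper_width: 85.2
t 9.75 box [-159.2   -0.2] z 61.4 yaw 77.35 tilt [179.78   0.93] w 85.2 F [ -7.8 -18.4   2.5] q [-16.  14. 106.  -1.  60. -93.]
row cm,rad: [2.62 0.09] -0.06 0.0044
```

```bash
python3 -m creep '[-1,0,0,0,-2,0,0,0,-4,0,-3,0,-4,0,-7,0.14,-4,0,-8,0.28,-4,0,-8,0.42,-4,0,-8,0.56,-4,0,-8,0.7,-4,0,-8,0.84,-4,0,-8,0.98,-4,0,-8,1.12,-4,0,-8,1.26]' 2
python3 -c "
from h import *
go(-145,0,150,-12.9)"
```

```text
clock: 10.95
tcp_pos: [573.4, -129.0, 142.1]
tool_rot: [179.1, 0.1, 4.8]
wrist_force: [0.3, 1.0, 0.6]
gripper_width: 20.1
t 10.95 box [-1.974e+02 -1.000e-01] z 142.1 yaw 4.85 tilt [1.7906e+02 6.0000e-02] w 20.1 F [0.3 1.  0.6] q [-20.   7. 105.  -1.  68. -24.]
row cm,rad: [ 1.59 -5.  ] -0.79 0.3098
```

```bash
python3 -m creep '[1.6,-5,0,0.15,1.6,-5,0,0.31,1.6,-5,3,0.31,1.6,-5,5.5,0.31,1.6,-5,5.7,0.31,1.6,-5,5.7,0.31]'
python3 -c "
from h import *
go(-112,0,85,-12.9)"
```

```text
clock: 11.55
tcp_pos: [584.8, -78.3, 83.9]
tool_rot: [179.1, -0.1, -12.9]
wrist_force: [0.6, 0.7, -0.2]
gripper_width: 19.5
t 11.55 box [-1.455e+02  1.000e-01] z 83.9 yaw -12.89 tilt [ 1.7909e+02 -1.4000e-01] w 19.5 F [ 0.6  0.7 -0.2] q [-15.  12. 106.  -1.  63.  -1.]
row cm,rad: [ 0.01 -3.35] -0.11 0.0002
```

```bash
python3 -m creep '[0,0,-0.2,0,0,-1,-0.2,0,0,-2,-0.2,0,0,-2.5,-0.2,0,0,-3,-0.2,0,0,-3.4,-0.2,0,0,-3.6,-0.2,0]'
python3 -c "
from h import *
go(-105,0,85.5,-12.9)"
```

```text
clock: 12.25
tcp_pos: [593.0, -43.4, 85.6]
tool_rot: [179.0, -0.2, -12.8]
wrist_force: [-1.4, -4.7, 1.6]
gripper_width: 20.0
t 12.25 box [-1.097e+02 -1.000e-01] z 85.6 yaw -12.85 tilt [ 1.79e+02 -1.60e-01] w 20.0 F [-1.4 -4.7  1.6] q [-11.  12. 105.  -1.  63.   2.]
row cm,rad: [-0.01 -0.47] 0.01 0.0009
```

```bash
python3 -m creep '[0,-0.2,0,0,0,-0.4,0,0,0,-0.5,0,0]'
python3 -m creep '[0,-0.2,0,0,0,-0.4,0,0,0,-0.4,0,0]'
python3 -c "
from h import *
go(-105,0,85.5,-12.9)"
```

```text
clock: 12.55
tcp_pos: [594.2, -38.7, 85.6]
tool_rot: [179.0, -0.2, -12.9]
wrist_force: [-1.0, -3.2, 1.5]
gripper_width: 19.9
clock: 12.85
tcp_pos: [594.3, -38.3, 85.7]
tool_rot: [178.6, -0.1, -12.9]
wrist_force: [-6.9, -19.1, 3.7]
gripper_width: 20.0
t 12.85 box [-104.4   -0.2] z 85.7 yaw -12.9 tilt [ 1.7858e+02 -1.0000e-01] w 20.0 F [ -6.9 -19.1   3.7] q [-10.  12. 105.  -2.  63.   3.]
row cm,rad: [-0.02  0.06] 0.02 -0.0
```

```bash
python3 -m creep '[0,1,0,0,0,1.5,-3,0,0,1.5,-8,0,0,1.5,-13,0,-2,-4,-13,0,-2,-9,-13,0,-2,-14,-13,0,-2,-19,-13,0,-2,-23.2,-13,0,-2,-23.2,-13,0,-2,-23.2,-13,0,-2,-23.2,-13,0]'
python3 -c "
from h import *
go(120,20,142,-12.9)
c=manip.capture('top'); print('tub',tob(onz(c,[261,187],35)))
cv2.imwrite('pics/t8.png',cv2.resize(c['img'][130:270,290:430,::-1],None,fx=4.2,fy=4.2,interpolation=cv2.INTER_CUBIC))"
```

```text
clock: 14.05
tcp_pos: [626.8, 194.9, 209.4]
tool_rot: [178.6, -0.0, -12.9]
wrist_force: [0.4, 0.3, -0.4]
gripper_width: 19.6
t 14.05 box [130.2  20.2] z 209.4 yaw -12.93 tilt [ 1.7858e+02 -5.0000e-02] w 19.6 F [ 0.4  0.3 -0.4] q [11. 12. 92. -1. 77. 24.]
row cm,rad: [0.02 1.02] 6.74 -0.0005
tub [[158.56668249  27.3500862 ]]
```

```bash
python3 -m creep '[0,0.5,3,0,0,1.3,6,0,0,1.8,6.8,0,0,2.3,6.8,0,0,2.6,6.8,0,0,2.9,6.8,0]'
python3 -m creep '[0,0.4,0,0]'
python3 -m creep '[0,0.4,0,0]'
python3 -m creep '[0,0.4,0,0]'
python3 -c "
from h import *
go(120,20,142,-12.9)"
```

```text
clock: 14.7
tcp_pos: [619.9, 169.2, 141.4]
tool_rot: [179.5, -0.0, -13.1]
wrist_force: [6.7, 26.5, -17.1]
gripper_width: 20.1
clock: 14.8
tcp_pos: [619.6, 168.8, 141.5]
tool_rot: [-179.9, -0.1, -13.2]
wrist_force: [5.3, 10.8, -7.7]
gripper_width: 20.1
clock: 14.9
tcp_pos: [619.3, 168.1, 141.7]
tool_rot: [-179.3, -0.2, -13.2]
wrist_force: [5.5, 13.2, -10.4]
gripper_width: 19.8
clock: 15.0
tcp_pos: [619.0, 167.5, 141.9]
tool_rot: [-178.7, -0.3, -13.3]
wrist_force: [4.7, 15.4, -10.9]
gripper_width: 20.0
t 15.0 box [101.7  21.7] z 141.9 yaw -13.25 tilt [-178.74   -0.34] w 20.0 F [  4.7  15.4 -10.9] q [ 8. 13. 98.  1. 69. 21.]
row cm,rad: [ 0.16 -1.83] -0.01 -0.0061
```

```bash
python3 -m creep '[0,0.45,0.05,0]' >/dev/null
python3 -m creep '[0,0.45,0.05,0]' >/dev/null
python3 -m creep '[0,0.45,0.05,0]' >/dev/null
python3 -m creep '[0,0.45,0.05,0]'|grep -E 'rot|force|pos'
python3 -m creep '[0,0.45,0.05,0]' >/dev/null
python3 -m creep '[0,0.45,0.05,0]' >/dev/null
python3 -m creep '[0,0.45,0.05,0]' >/dev/null
python3 -m creep '[0,0.45,0.05,0]'|grep -E 'rot|force|pos'
python3 -c "
from h import *
go(120,20,142,-12.9)"
```

```text
tcp_pos: [617.8, 164.7, 142.3]
tool_rot: [-176.1, -0.8, -13.5]
wrist_force: [6.1, 16.4, -9.9]
tcp_pos: [616.7, 162.0, 142.7]
tool_rot: [-173.6, -1.2, -13.7]
wrist_force: [5.3, 16.6, -7.8]
t 15.8 box [95.9 22.7] z 142.7 yaw -13.75 tilt [-173.6   -1.2] w 20.2 F [ 5.3 16.6 -7.8] q [  6.  11. 100.   6.  66.  18.]
row cm,rad: [ 0.24 -2.42] 0.07 -0.0148
```

```bash
python3 -m creep '[0,0.45,0.06,0]' >/dev/null
python3 -m creep '[0,0.45,0.06,0]' >/dev/null
python3 -m creep '[0,0.45,0.06,0]' >/dev/null
python3 -m creep '[0,0.45,0.06,0]' >/dev/null
python3 -m creep '[0,0.45,0.06,0]'|grep -E 'rot|force|pos'
python3 -m creep '[0,0.45,0.06,0]' >/dev/null
python3 -m creep '[0,0.45,0.06,0]' >/dev/null
python3 -m creep '[0,0.45,0.06,0]' >/dev/null
python3 -m creep '[0,0.45,0.06,0]' >/dev/null
python3 -m creep '[0,0.45,0.06,0]'|grep -E 'rot|force|pos'
python3 -m creep '[0,0.45,0.06,0]' >/dev/null
python3 -m creep '[0,0.45,0.06,0]' >/dev/null
python3 -m creep '[0,0.45,0.06,0]' >/dev/null
python3 -m creep '[0,0.45,0.06,0]' >/dev/null
python3 -m creep '[0,0.45,0.06,0]'|grep -E 'rot|force|pos'
python3 -c "
from h import *
go(120,20,142,-12.9)"
```

```text
tcp_pos: [615.2, 158.8, 143.0]
tool_rot: [-170.5, -1.7, -14.1]
wrist_force: [6.0, 16.7, -8.8]
tcp_pos: [613.9, 155.6, 143.1]
tool_rot: [-167.5, -2.1, -14.4]
wrist_force: [6.9, 16.6, -9.5]
tcp_pos: [612.4, 152.6, 143.3]
tool_rot: [-164.6, -2.4, -14.7]
wrist_force: [5.2, 17.3, -6.8]
t 17.3 box [85.7 24.8] z 143.3 yaw -14.74 tilt [-164.65   -2.39] w 20.0 F [ 5.2 17.3 -6.8] q [  3.   9. 103.  16.  62.  10.]
row cm,rad: [ 0.37 -3.44] 0.13 -0.0321
```

```bash
cat >> h.py <<'E'
from scipy.spatial.transform import Rotation as Ro
def tip(bx,by,z,yaw=None):
    s=manip.state(); p=s["tcp_pos"]; R=Ro.from_euler("xyz",s["tool_rot"],degrees=True).as_matrix()
    t=p+R@np.array([0,-11,72.5]); r=p+R@np.array([0,11,72.5])
    print("t",round(s["clock"],2),"tipfront",tob(t).round(1),round(t[2],1),"tiprear z",round(r[2],1),"tcp",tob(p).round(1),p[2].round(1),"F",s["wrist_force"].round(1),"rot",s["tool_rot"].round(1))
    print("row cm",(R.T@(np.r_[w(bx,by),z]-t)/10).round(2)); print("unit +i,+z:",(R.T@np.r_[I,0]).round(3),(R.T@[0,0,1]).round(3))
E
python3 -m creep '[0,-1,0,0,0,-2,-2,0,0,-2,-6,0,0,-2,-11,0]'
python3 -c "
from h import *
tip(-118,0,120)"
```

```text
clock: 17.7
tcp_pos: [604.7, 144.1, 255.6]
tool_rot: [-164.7, -2.3, -14.7]
wrist_force: [1.3, -0.5, -0.7]
gripper_width: 19.9
t 17.7 tipfront [105.3  26.8] 188.6 tiprear z 182.8 tcp [75.7 30.4] 255.6 F [ 1.3 -0.5 -0.7] rot [-164.7   -2.3  -14.7]
row cm [ 3.11 23.29  0.87]
unit +i,+z: [-0.032 -0.964  0.263] [ 0.04  -0.264 -0.964]
```

```bash
python3 -m creep '[3.1,23.3,0.9,0,3.1,23.3,0.9,0,3.1,23.3,0.9,0,3.1,23.3,0.9,0,3.1,23.3,0.9,0,3.1,23.3,0.9,0,3.1,23.3,0.9,0]'
python3 -c "
from h import *
tip(-118,0,11)
c=manip.capture('top')
cv2.imwrite('pics/t9.png',cv2.resize(c['img'][130:270,290:430,::-1],None,fx=4.2,fy=4.2,interpolation=cv2.INTER_CUBIC))"
```

```text
clock: 18.4
tcp_pos: [581.4, -80.7, 188.3]
tool_rot: [-164.7, -2.4, -14.8]
wrist_force: [-0.4, 0.1, -0.6]
gripper_width: 20.2
t 18.4 tipfront [-118.9   -0.9] 121.3 tiprear z 115.5 tcp [-148.6    2.9] 188.3 F [-0.4  0.1 -0.6] rot [-164.7   -2.4  -14.8]
row cm [-0.56  2.82 10.65]
unit +i,+z: [-0.034 -0.964  0.262] [ 0.042 -0.264 -0.964]
```

Go down behind the lip, then push forward 10, 20 and 30 mm.

```bash
python3 -m creep '[-0.3,1.4,5,0,-0.5,2.4,9,0,-0.5,2.8,10.5,0,-0.5,2.8,10.6,0,-0.5,2.8,10.6,0]'
python3 -m creep '[0,-0.7,0.2,0,0,-1.4,0.4,0,0,-2,0.55,0,0,-2.4,0.65,0,0,-2.7,0.74,0,0,-2.9,0.79,0]'
python3 -c "
from h import *
tip(-78,0,11)"
```

```text
clock: 18.95
tcp_pos: [582.8, -78.4, 80.5]
tool_rot: [-164.7, -2.6, -14.7]
wrist_force: [-0.5, 0.4, 0.7]
gripper_width: 19.8
clock: 19.55
tcp_pos: [591.0, -49.7, 81.4]
tool_rot: [-164.8, -2.7, -14.7]
wrist_force: [-2.3, -4.2, 3.9]
gripper_width: 20.3
t 19.55 tipfront [-86.7  -3.6] 14.4 tiprear z 8.7 tcp [-116.2    0.5] 81.4 F [-2.3 -4.2  3.9] rot [-164.8   -2.7  -14.7]
row cm [-0.4  -0.74  0.54]
unit +i,+z: [-0.031 -0.965  0.261] [ 0.047 -0.263 -0.964]
```

```bash
python3 -m creep '[0,-0.15,0.25,0,0,-0.45,0.35,0,0,-0.75,0.4,0,0,-0.95,0.46,0]'
python3 -c "
from h import *
tip(-74,0,11)"
python3 -m creep '[0,-0.2,0.05,0,0,-0.4,0.1,0]'
python3 -c "
from h import *
tip(-74,0,11)"
```

```text
clock: 19.95
tcp_pos: [593.7, -40.1, 79.3]
tool_rot: [-164.8, -2.7, -14.7]
wrist_force: [-5.4, -12.7, 5.9]
gripper_width: 20.2
t 19.95 tipfront [-76.8  -4. ] 12.3 tiprear z 6.6 tcp [-106.2    0. ] 79.3 F [ -5.4 -12.7   5.9] rot [-164.8   -2.7  -14.7]
row cm [-0.42 -0.22  0.18]
unit +i,+z: [-0.031 -0.965  0.26 ] [ 0.047 -0.261 -0.964]
clock: 20.15
tcp_pos: [593.8, -39.7, 79.4]
tool_rot: [-165.3, -2.7, -14.5]
wrist_force: [-14.2, -29.6, 10.3]
gripper_width: 20.0
t 20.15 tipfront [-77.  -4.] 12.1 tiprear z 6.6 tcp [-1.059e+02 -1.000e-01] 79.4 F [-14.2 -29.6  10.3] rot [-165.3   -2.7  -14.5]
row cm [-0.41 -0.25  0.16]
unit +i,+z: [-0.028 -0.967  0.252] [ 0.047 -0.253 -0.966]
```

```bash
python3 -m creep '[0,0.8,-0.2,0,0,2,-0.5,0,0,4,-1,0,0,6,-1.6,0,0,6,-5,0,0,6,-10,0,0,6,-15,0,0,6,-15,0,0,3,-15,0]'
python3 -c "
from h import *
c=manip.capture('top');d=manip.capture('side')
a=cv2.resize(c['img'][130:260,270:400,::-1],(580,580),interpolation=cv2.INTER_CUBIC)
b=cv2.resize(d['img'][140:290,280:420,::-1],None,fx=3.8,fy=3.8,interpolation=cv2.INTER_CUBIC)
cv2.imwrite('pics/a.png',a);cv2.imwrite('pics/b.png',b)
o=np.zeros((580,a.shape[1]+0,3),np.uint8)
A=cv2.resize(a,(400,400));B=cv2.resize(b,(390,400));cv2.imwrite('pics/ab.png',np.hstack([A,B]))
tip(58.8,-44,110)"
```

```text
clock: 21.05
tcp_pos: [571.1, -105.0, 217.9]
tool_rot: [-165.3, -2.8, -14.7]
wrist_force: [-0.8, 0.5, -0.9]
gripper_width: 20.5
t 21.15 tipfront [-141.6    4.2] 150.2 tiprear z 144.6 tcp [-170.7    8.2] 217.4 F [-0.2 -0.5  0.7] rot [-165.2   -2.7  -14.4]
row cm [  4.1  -18.42   9.23]
unit +i,+z: [-0.026 -0.967  0.254] [ 0.048 -0.255 -0.966]
```

View pics/ab.png

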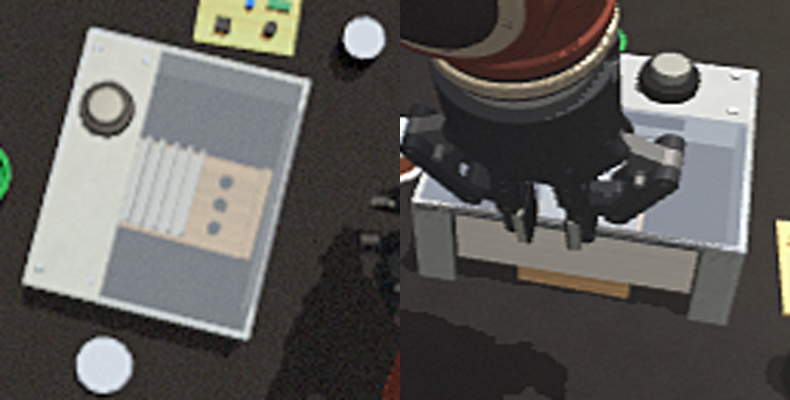

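```bash
cat >> h.py <<'E'
def btn(dz):
    s=manip.state(); p=s["tcp_pos"]; R=Ro.from_euler("xyz",s["tool_rot"],degrees=True).as_matrix()
    r=p+R@np.array([0,8,73]); g=np.array([673.4,111.1,97+dz])
    print("t",round(s["clock"],2),"r",r.round(1),"err",(g-r).round(1),"F",s["wrist_force"].round(1),"w",s["gripper_width"].round(1)); print("row",(R.T@(g-r)/10).round(2),"down",(R.T@[0,0,-1]).round(3))
E
python3 -c "
from h import *
c=manip.capture('top'); print(tob(onz(c,[[357.75,185.25],[350.3,213.9]],18)).round(1).tolist(), tob([673.4,111.1]))
btn(50)"
```

```text
[[-78.2, -38.0], [-76.8, 38.1]] [ 58.90063934 -43.95992135]Traceback (most recent call last):
  File "<string>", line 4, in <module>
    btn(50)
    ~~~^^^^
  File "h.py", line 41, in btn
    print("t",round(s["clock"],2),"r",r.round(1),"err",(g-r).round(1),"F",s["wrist_force"].round(1),"w",s["gripper_width"].round(1)); print("row",(R.T@(g-r)/10).round(2),"down",(R.T@[0,0,-1]).round(3))
                                                                                                        ^^^^^^^^^^^^^^^^^^^^^^^^
AttributeError: 'float' object has no attribute 'round'
```

The lip measures at box x ≈ -77.5 mm, which is inside the flap plane at -83. Next is the button.

```bash
sed -i 's/s\["gripper_width"\].round(1)/round(s["gripper_width"],1)/' h.py; python3 -c "
from h import *
btn(50)"
```

```text
t 21.2 r [576.9 -92.2 144. ] err [ 96.5 203.3   3. ] F [ 0.5 -0.2 -0.3] w 20.1
row [  4.31 -21.39   5.51] down [-0.047  0.254  0.966]
```

```bash
python3 -m creep '[4.3,-21.4,5.5,0,4.3,-21.4,5.5,0,4.3,-21.4,5.5,0,4.3,-21.4,5.5,0,4.3,-21.4,5.5,0,4.3,-21.4,5.5,0,4.3,-21.4,5.5,0,4.3,-21.4,5.5,0]' 0
python3 -c "
from h import *
btn(3)"
```

```text
clock: 22.0
tcp_pos: [666.8, 100.4, 218.6]
tool_rot: [-165.3, -2.6, -14.4]
wrist_force: [-0.5, 0.0, -0.4]
gripper_width: -0.1
t 22.0 r [672.6 110.  146. ] err [  0.8   1.1 -46. ] F [-0.5  0.  -0.4] w -0.1
row [-0.16  1.05  4.48] down [-0.045  0.253  0.966]
```

```bash
python3 -m creep '[-0.1,0.6,2.2,0,-0.16,1.05,4,0,-0.16,1.05,4.48,0,-0.16,1.05,4.48,0]'
python3 -m creep '[0,0.1,0.4,0,0,0.16,0.6,0,0,0.18,0.7,0]'|grep -E 'force|pos'
python3 -c "
from h import *
btn(-6)"
```

```text
clock: 22.4
tcp_pos: [666.8, 100.6, 171.5]
tool_rot: [-165.4, -2.4, -14.5]
wrist_force: [-1.2, -1.6, 2.8]
gripper_width: -0.0
tcp_pos: [667.9, 100.7, 167.7]
wrist_force: [-7.8, -1.5, 16.6]
t 22.7 r [673.6 110.4  95.1] err [-0.2  0.7 -4.1] F [-7.8 -1.5 16.6] w 0.2
row [-0.06  0.04  0.41] down [-0.044  0.253  0.966]
```

```bash
for i in 1; do
python3 -m creep '[0,0.04,0.15,0,0,0.04,0.15,0]'|grep -E 'force|pos'
python3 -m creep '[0,-0.05,-0.2,0,0,-0.05,-0.2,0]'|grep -E 'force|pos'
python3 -m creep '[0,-0.04,-0.15,0,0,-0.04,-0.15,0]'|grep -E 'force|pos'
python3 -m creep '[0,-0.04,-0.15,0,0,-0.04,-0.15,0]'|grep -E 'force|pos'
python3 -m creep '[0,-0.04,-0.15,0,0,-0.04,-0.15,0]'|grep -E 'force|pos'
python3 -m creep '[0,-0.04,-0.15,0,0,-0.04,-0.15,0]'|grep -E 'force|pos'
python3 -m creep '[0,-0.04,-0.15,0,0,-0.04,-0.15,0]'|grep -E 'force|pos'
done
```

```text
tcp_pos: [668.6, 100.9, 168.1]
wrist_force: [-2.0, -0.8, 4.5]
tcp_pos: [669.0, 101.0, 171.4]
wrist_force: [-1.2, 0.1, 2.7]
tcp_pos: [669.0, 101.1, 173.1]
wrist_force: [-0.4, -0.2, 1.7]
tcp_pos: [669.0, 101.1, 174.4]
wrist_force: [-1.0, 1.0, 0.2]
tcp_pos: [668.7, 101.2, 175.6]
wrist_force: [-0.2, -0.5, 0.5]
tcp_pos: [668.7, 101.2, 177.2]
wrist_force: [-0.2, -0.6, -0.4]
tcp_pos: [668.7, 101.2, 179.1]
wrist_force: [-1.0, -0.1, -0.5]
```

```bash
python3 -m creep '[0,0,-4,0,0,0,-8,0,0,0,-12,0,-5,0,-14,0,-10,0,-14,0,-15,0,-14,0,-20,0,-14,0,-24,0,-14,0,-24,0,-14,0,-24,0,-14,0]'
python3 -c "
from h import *
c=manip.capture('top');d=manip.capture('side')
A=cv2.resize(c['img'][110:290,250:490,::-1],(480,360));B=cv2.resize(d['img'][130:350,220:470,::-1],(310,360))
cv2.imwrite('pics/fin.png',np.hstack([A,B]))"
```

```text
clock: 25.1
tcp_pos: [420.8, 128.2, 303.3]
tool_rot: [-165.2, -2.9, -14.4]
wrist_force: [0.1, -0.3, 0.1]
gripper_width: 0.3
```

View pics/fin.png

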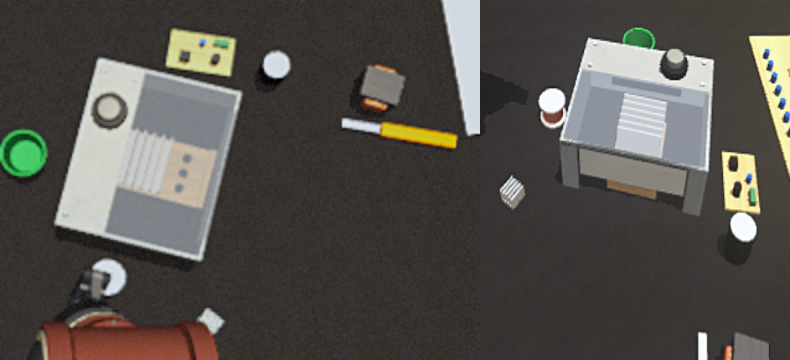

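The last picture shows the board under the roof, the flap hanging shut, the button back up and the bystanders where they stood. The arm is clear at z 303. I'm handing in.

```bash
python3 -c "
from bench import manip
print(manip.finish_job(), manip.state()['clock'])"
```

```text
the job is handed in; nothing more can be done
the job is handed in; nothing more can be done
```

The job is handed in: the board is inside the test box, the flap is shut, and the start button was pressed and released, at about 25 s on the robot's clock. No verdict was reported.

**How it went**
- I lined the board up with a sideways push of the open fingers, then pushed it by its lip through the flap.
- With the tool straight down, the hand met the strip above the doorway before the board was fully in.
- To get past that, I leaned the tool about 15°. I did this by pressing the fingertips lightly (about 15–27 N) against the outside of the box's rear wall. With the lean, the fingertips could follow the lip under the doorway.
- I then drew the fingers out, and the flap was seen shut before I touched the button.

**Last checks**
- **Board:** its rear edge measured at box x ≈ -77 mm. The flap hangs at -83 mm, so the margin is only about 5 mm, with camera calibration good to about 2 mm.
- **Button:** I pressed to 16.6 N against a hard stop, about 6 mm down. On release the force fell at about 0.6–0.8 N/mm to zero, so it sprang back.
- **Rest of the bench:** in the last picture the flap is shut and the other things look unmoved. I judged this by eye and did not measure them.

**What did not go to plan**
- In the blocked pushes the fingers pressed the front of the box at up to about 45 N wrist force. That is under the 120 N wrist limit, but over 40 N. From the geometry it was the open finger's knuckle touching, not the gripper body, though I could not see the contact.
- The button's top, by contact, came out about 3 mm higher than the camera estimate of 97 mm.

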